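# Function test of a latching stop button

## Robot

A 6-joint arm with a two-finger parallel gripper is mounted at the origin on a cart in front of the work surface, level with it; the furniture and walls round the work are solid. World frame = base frame: x ahead of the robot, y to its left, z up, the work surface at z = 0. Lengths are in m, angles in rad, forces in N, time in s.
With the tool pointing down it reaches from about 0.275 to 0.725 m from the base axis. Payload 5.6 kg.
Tool frame: the origin (TCP) lies between the finger pads; the fingertips stand 8 mm ahead of it and the grasp point (between the pads) lies 11 mm behind it (arm.tip_reach is the z of the fingertips in the tool frame, in m); z points along the fingers, y is the line along which they close (so a half turn about z gives the same grasp; the last joint's range is limited). The gripper opens to 85 mm and grips with 20 to 120 N. Pads are 22 mm wide; open, the fingers measure 114 mm over their backs; the gripper's body (76 mm by 85 mm) begins 54 mm behind the grasp point. The pads swing forward as they close: fully open they stand 13 mm farther back than shut.
Start: joints at [-0.82, 0.255, 0.108, 0, -1.424, -0.285], TCP at [0.247, -0.491, 0.239] pointing down, gripper open.
Joint ranges: [-2.95, 2.95], [-1.21, 1.97], [-1.09, 1.5], [-2.87, 1.71], [-2.94, -0.07], [-3.05, 3.05]. Speed limits (rad/s): [2.57, 2.57, 3.14, 3.14, 3.14, 3.14].

## Interface

Orientations are given as a rotation vector (axis times angle).
In Python, from rig import arm gives the robot as it stands.
- The arm moves only by the tool send_rows, never from a script. Its argument "deltas" is a list of rows, each an object with "travel": the shift along the tool's x, y, z in m, a list of three; "rotation": the turn, a rotation vector about the tool's x, y, z in rad, a list of three; "hand": the opening, from 0 (shut) to 1 (fully open). In form: [{"travel": [x, y, z], "rotation": [wx, wy, wz], "hand": hand}, ...]. A call has 1 to 10 rows; each row shifts and turns the commanded pose from where the row before left it, along the tool's axes as they then stand; what a row does not reach is not made up. A row lasts 1/12 s, in which the tool goes at most 41.7 mm and 7.16 degrees, less where a joint would pass 70% of its speed; a pose out of reach is approached as far as the arm can. A call with a gripper value outside its range is refused whole. The fingers move at their own pace and stop on an object; the grip force is fixed at half the most. Time passes only in rows, so rows that do not move let the fingers close. It gives the time, the measured TCP pose, the force, the opening and the grip force at its end, in the units of the state.
- arm.read_state(): the state, without advancing time (a new reading comes with each control period).
- arm.snapshot(name): name is "side" or "top"; returns a dict with "color" (384x512x3 uint8, blue, green, red), "intrinsics" (3x3 intrinsics, pixels), "T" (4x4, takes a point from camera to world coordinates). Camera axes: x right, y down, z forward; pixel columns grow to the right and rows downward; lengths in m; the calibration is good to about 2 mm. A picture is of the moment at which its call begins. There is no depth.
- arm.hand_in(): hands the job in; it is judged then, once.
Trained networks look in a picture, given as the dict that the camera call returned (one of the last four; its "shot" number tells which), for a name from the list of things; names that differ only in an ending like _2 or _b are one class to them, and where a whole thing is asked for, a point or a joint stands for the part that bears it (a point fixed in the world has none). Each returns a list of dicts, best first, with "conf" (0 to 1); they miss things now and then, are a little off and sometimes report something else, mostly with a low value. They report only what shows in the picture. A call takes as long as a camera call. They do not tell look-alikes from the thing itself.
- arm.boxes_of(picture, thing): "rect" ([centre column, centre row, width, height] as shares, 0 to 1, of the picture: columns of its width, rows of its height, round what is visible of it).
- arm.masks_of(picture, thing): "region" (384x512 bool, what is visible of it) and "rect" ([centre column, centre row, width, height] as shares, 0 to 1, of the picture: columns of its width, rows of its height, round what is visible of it).
- arm.mark_of(picture, thing): "centre" ([row, column] as shares, 0 to 1, of the picture: columns of its width, rows of its height: a listed point, or the origin of a listed thing).
The state is a dict: "t": time; "joints": joint angles; "qd": joint speeds; "tau": joint torques, N m; "tcp_pos": TCP position; "eef_rot": TCP orientation; "wrist_force": force on the tool from outside, world axes, zero at the start; "wrist_torque": the same for the moment, N m; "finger_gap": finger opening in m; "gripper_force": force on a finger pad.
Only numpy, scipy, OpenCV 4.12 (cv2) and the standard library are available. Lean on these libraries where they do the work, as an engineer would, in place of code of your own. Each camera call takes 0.05 s, during which the arm holds its last target. There are 200 camera calls.

## Task

Test the stop button on the bench: with a fingertip push the mushroom head of the stop station right in and let go, so that it stays latched in by itself; then twist the head clockwise by pushing sideways on its bar, until it springs back out; then press the button of the small reset station fully in and let it come back. Do not grip or lift anything, press gently, and leave the other things on the bench where they are.

Things in the scene. Friction and masses are not known exactly. Their poses are not given: they have to be found in the camera images.
- stop_box: stop station: grey box 84x84 mm, 56 mm high, fixed to the bench at a yaw within 0.6 rad, left or right of the reset station. Origin at the centre of its underside, z up. Centred on its top stands a grey mushroom head, 60 mm across, on a short stem: its underside 18 mm above the box, its dome 12 mm thick. When the head is out, the bar across it lies along the box's y axis.
- stop_press (a joint): how far the mushroom head is pushed in, m: 0 out (sprung), 0.010 hard stop. Pushed to about 0.0085 or more (5 N at most) it latches, and when let go stays at about 0.0075; nothing but a twist frees it.
- stop_twist (a joint): twist of the mushroom head, rad: 0 at rest, grows clockwise seen from above, hard stop at 0.9. A spring returns it to 0 (about 0.045 N m at 0.5 rad: 2 N sideways near the bar's end). The latch lets go at roughly 0.5 rad, 0.7 is safe; the head then springs out, unless a finger holds it down.
- stop_top (a point): centre of the top of the bar that stands across the mushroom head (58 mm long, 12 mm wide, top 26 mm above the head's underside, some 14 mm of its sides free above the dome), on the head's axis; 100 mm above the bench when out. Moves and turns with the head. z up, y along the bar: clockwise means pushing the bar's +y end towards this frame's +x, or its -y end towards -x.
- stop_bar_end (a point): the +y end of the bar, at the height of its top, 29 mm from the axis of the head; moves with the head.
- reset_box: reset station: smaller grey box 70x70 mm, 44 mm high, fixed to the bench at any yaw within 0.6 rad. Origin at the centre of its underside. A flat round push button of 26 mm diameter in an aluminium ring stands centred on its top.
- reset_button (a joint): how far the reset button is pressed, m: 0 out, 0.006 fully in (4 N); its spring returns it.
- reset_button_top (a point): centre of the top of the reset button, 66 mm above the bench when out.
- fittings_jar: bystander: small screw-cap jar, 42 mm across, 57 mm high, between the two stations. Origin at the centre of its underside.
- vial_rack: bystander: vial rack 42x98 mm with vials, 36 mm high. Origin at the centre of its underside.
- beaker: bystander: clear glass beaker 52 mm across, 70 mm high. Origin at the centre of its underside. Behind it a tall part of the instrument (up to 0.42 m high) juts out over the bench: y from -0.41 to -0.11 m, nearest at x = 0.52 m; keep the arm and gripper clear of it.
- timer: bystander: bench timer 66x66 mm, 19 mm high. Origin at the centre of its underside.
- steel_column: bystander: steel tube with end nuts, 170 mm long, 22 mm thick, lying. Origin at the centre of its underside.
- tape_roll: bystander: roll of label tape lying flat, 64 mm across, 18 mm high. Origin at the centre of its underside.
Not all that is in view belongs to the job. Leave any green look-alike of the reset_box alone.

How it is judged:
On the way, in this order (a step that is already met when the one before it is completed fails the run):
1. the mushroom head stays latched in with nothing touching it (value of joint stop_press above 0.006 m and contact force between each of the fingers, the arm and stop_box below 0.2 N), for 0.2 s.
2. after a twist the mushroom head has sprung out (value of joint stop_press below 0.0015 m), for 0.2 s.
3. the reset button is pressed in (value of joint reset_button above 0.0045 m), for 0.05 s.
At the end, for the whole second after the job is handed in: Mushroom head out within 1.5 mm and untwisted within 0.1 rad, reset button out within 1.5 mm, everything else within 20 mm of its start (value of joint each of stop_press, reset_button below 0.0015 m and value of joint stop_twist below 0.1 rad and distance of each of fittings_jar, vial_rack, beaker, timer, steel_column, tape_roll from where it was at the start of the episode below 0.02 m); the robot touches nothing.
It fails at once if the reset button is pressed while the stop head is in (value of joint reset_button above 0.003 m and value of joint stop_press above 0.005 m).
It fails at once if the stop station is pushed or gripped with more than 35 N (contact force between any of the fingers, the arm and stop_box above 35 N).
It fails at once if the reset station is pushed with more than 35 N (contact force between any of the fingers, the arm and reset_box above 35 N).
It fails at once if a bystander is moved more than 20 mm or lifted (distance of any of fittings_jar, vial_rack, beaker, timer, steel_column, tape_roll from where it was at the start of the episode above 0.02 m).
It also fails if it takes over 48 s, if anything falls off the work surface, if the arm or the gripper's body presses on something with over 40 N, if the wrist force passes 120 N, or if a joint passes its speed limit or range.

## Working session

There is one attempt and no reset: what is moved stays moved. The work goes in short steps, Python scripts to look and compute and a tool call to move; the robot and the scene stay as the last step left them, time stands still between calls to the robot, and variables do not carry over. Pictures are saved under pics/ and viewed, at most 10 in all, crops included, and the job is handed in when it is done.

Besides the shell and the picture viewer there is one more tool, called after "Call:" as name(argument=value, ...) on one line, values as JSON. send_rows: Moves the arm, as the interface text tells. Its arguments: {"type":"object","properties":{"deltas":{"type":"array"}},"required":["deltas"]}

```bash
mkdir -p pics; cat > h.py <<'E'
import numpy as np, cv2
from rig import arm
def ray(p,row,col):
    K=p["intrinsics"];T=p["T"]
    d=T[:3,:3]@np.linalg.inv(K)@np.array([col*512,row*384,1]);return T[:3,3],d
def atz(p,row,col,z):
    o,d=ray(p,row,col);return o+d*(z-o[2])/d[2]
def proj(p,X):
    T=np.linalg.inv(p["T"]);c=T[:3,:3]@np.array(X)+T[:3,3];u=p["intrinsics"]@c;return u[:2]/u[2]
E
python3 - <<'E'
from h import *
np.set_printoptions(precision=3,suppress=True)
ps={n:arm.snapshot(n) for n in("top","side")}
cv2.imwrite("pics/a.png",np.vstack([cv2.resize(ps[n]["color"],(400,300)) for n in ps]))
Z={"stop_top":.1,"stop_bar_end":.1,"reset_button_top":.066,"stop_box":0,"reset_box":0,"fittings_jar":0,"vial_rack":0,"beaker":0,"timer":0,"steel_column":0,"tape_roll":0}
for n in ps:
  print(n,ps[n]["T"][:3,3])
  for k,z in Z.items():
    print(k,[(round(m["conf"],2),np.round(np.array(m["centre"])*[384,512]),atz(ps[n],*m["centre"],z)[:2]) for m in arm.mark_of(ps[n],k)[:3]])
print(arm.read_state())
cv2.imwrite("pics/t.png",cv2.resize(ps["top"]["color"],(800,600)))
E
```

```text
top [ 0.276 -0.037  1.385]
stop_top [(0.68, array([195., 227.]), array([0.479, 0.045])), (0.49, array([192., 224.]), array([0.49 , 0.054]))]
stop_bar_end [(0.62, array([189., 217.]), array([0.498, 0.077]))]
reset_button_top [(0.61, array([193., 155.]), array([0.486, 0.279])), (0.56, array([186., 106.]), array([0.509, 0.437]))]
stop_box [(0.62, array([195., 223.]), array([0.496, 0.066]))]
reset_box [(0.7, array([191., 113.]), array([0.501, 0.434])), (0.57, array([198., 154.]), array([0.483, 0.296]))]
fittings_jar [(0.51, array([201., 188.]), array([0.474, 0.181]))]
vial_rack [(0.93, array([205., 280.]), array([ 0.466, -0.128]))]
beaker [(0.71, array([195., 156.]), array([0.492, 0.29 ])), (0.53, array([190., 215.]), array([0.513, 0.094])), (0.51, array([198., 325.]), array([ 0.491, -0.278]))]
timer [(0.9, array([201., 355.]), array([ 0.485, -0.381]))]
steel_column [(0.69, array([180., 389.]), array([ 0.557, -0.496]))]
tape_roll [(0.78, array([173., 193.]), array([0.568, 0.171]))]
side [0.033 1.154 0.587]
stop_top [(0.63, array([196., 239.]), array([0.504, 0.038]))]
stop_bar_end [(0.45,
[... 690 characters left out ...]
)]
timer [(0.61, array([179., 284.]), array([ 0.501, -0.444]))]
steel_column [(0.44, array([168., 276.]), array([ 0.58 , -0.566]))]
tape_roll [(0.7, array([240., 204.]), array([0.565, 0.169])), (0.28, array([171., 276.]), array([ 0.567, -0.538]))]
{'t': 1.2, 'joints': array([-0.82 ,  0.255,  0.108,  0.   , -1.424, -0.285]), 'qd': array([-0.001, -0.001,  0.001, -0.001, -0.001,  0.001]), 'tau': array([ -0.001, -38.641,  23.807,   5.368,  -0.001,   0.   ]), 'tcp_pos': array([ 0.247, -0.491,  0.239]), 'eef_rot': array([-0.725,  3.057, -0.   ]), 'wrist_force': array([ 0.365, -0.928, -0.173]), 'wrist_torque': array([-0.009, -0.026, -0.002]), 'gripper_force': 0.0, 'finger_gap': 0.08521610682062498}
```

View pics/t.png

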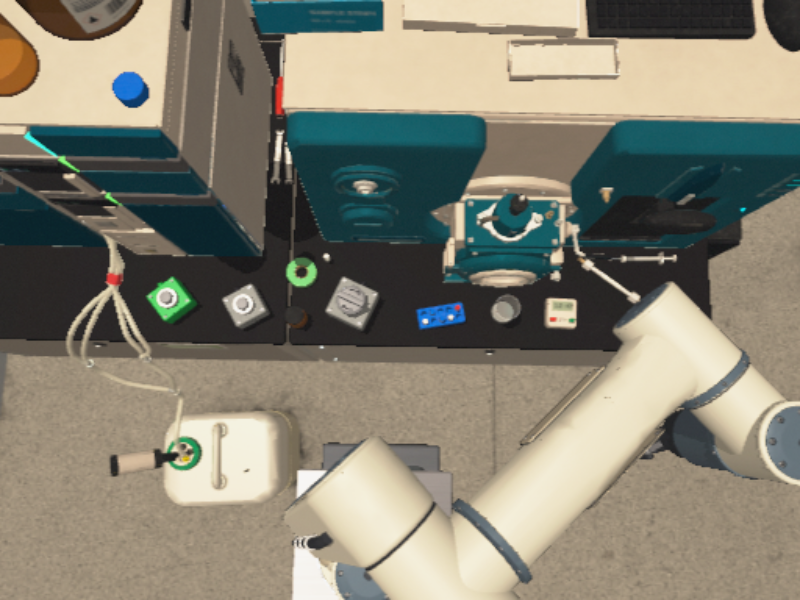

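View pics/a.png

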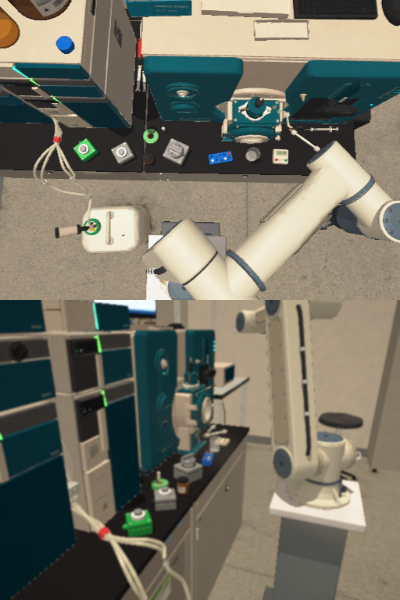

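The top view shows the stop station at about (352,303) of 800x600. There are two reset look-alikes: a grey one at (245,306) and a green one at (171,299). The grey one fits the description, as the task says to leave the green one alone. I'll check both with a crop and measure the yaw.

```bash
python3 - <<'E'
from h import *
np.set_printoptions(precision=4,suppress=True)
p=arm.snapshot("top")
cv2.imwrite("pics/c.png",cv2.resize(p["color"][165:225,95:255],None,fx=5,fy=5,interpolation=cv2.INTER_CUBIC))
for k in("stop_box","stop_top","reset_box","reset_button_top"):
  for m in arm.masks_of(p,k)[:3]:
    r=m["region"];c=cv2.findContours(r.astype(np.uint8),0,2)[0];c=max(c,key=len)
    rr=cv2.minAreaRect(c); M=np.argwhere(r).mean(0)
    print(k,round(m["conf"],2),r.sum(),"centroid rc",M,rr)
print("tip",arm.tip_reach, p["T"][:3,:3],p["intrinsics"][0])
s=arm.snapshot("side")
for k in("stop_top","stop_box","reset_button_top","reset_box"):
  for m in arm.masks_of(s,k)[:2]:
    print("side",k,round(m["conf"],2),m["region"].sum(),np.array(m["rect"])*[512,384,512,384])
cv2.imwrite("pics/s.png",cv2.resize(s["color"][170:290,160:280],None,fx=5,fy=5,interpolation=cv2.INTER_CUBIC))
E
```

```text
stop_box 0.55 739 centroid rc [193.6346 225.7673] ((225.98190307617188, 192.64930725097656), (27.825613021850586, 28.872047424316406), 25.34617805480957)
stop_box 0.55 244 centroid rc [191.6639 225.127 ] ((225.0, 191.5), (17.0, 16.0), 90.0)
stop_box 0.25 381 centroid rc [200.6903 359.1522] ((359.0, 201.0), (20.0, 20.0), 90.0)
stop_top 0.48 232 centroid rc [191.5948 224.2069] ((224.0, 192.0), (16.0, 16.0), 90.0)
reset_box 0.94 545 centroid rc [195.2183 157.5413] ((157.00001525878906, 194.50001525878906), (25.938386917114258, 22.807889938354492), 63.43495178222656)
reset_box 0.65 40 centroid rc [193.925 154.8  ] ((155.0, 194.0), (6.0, 6.0), 90.0)
reset_box 0.57 586 centroid rc [191.7867 109.6485] ((109.36000061035156, 191.48001098632812), (26.000001907348633, 24.400001525878906), 53.13010025024414)
reset_button_top 0.6 195 centroid rc [173.9949 192.959 ] ((193.0, 174.0), (16.0, 16.0), 90.0)
reset_button_top 0.55 40 centroid rc [193.325 154.975] ((155.0, 193.0), (6.0, 6.0), 90.0)
tip 0.008 [[ 0.0168 -0.9855  0.1689]
 [-0.9998 -0.0185 -0.0085]
 [ 0.0115 -0.1688 -0.9856]] [416.5299   0.     257.1325]
side stop_top 0.65 188 [242.0736 202.2144  17.1008  13.5936]
side stop_top 0.31 65 [212.1216 243.9936  10.3936   7.4112]
side stop_box 0.58 910 [241.3056 215.6544  38.4     42.3168]
side reset_button_top 0.46 82 [175.5648 271.6032  12.9024   9.792 ]
side reset_box 0.88 743 [209.92   252.6336  31.3856  28.9152]
side reset_box 0.59 1021 [176.384  284.736   36.8128  40.2816]
```

View pics/c.png

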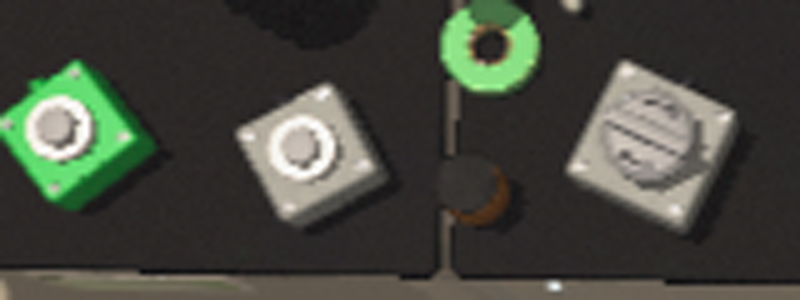

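View pics/s.png

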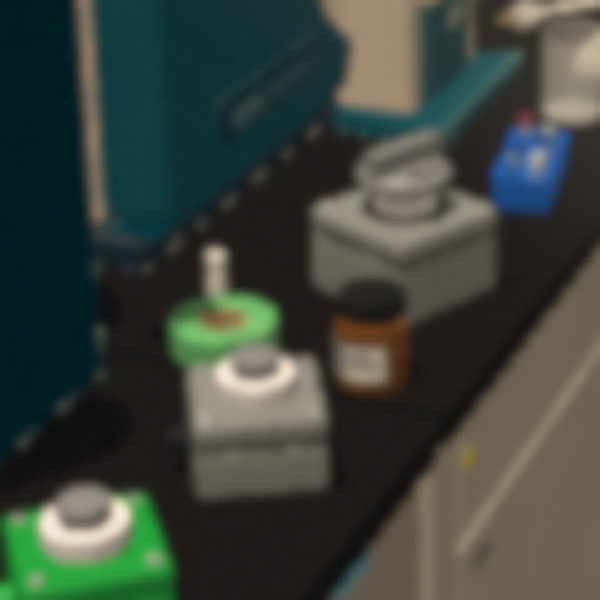

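The crop confirms the pick: the grey reset station has its button at crop (302,148), the green decoy is at (55,125), and the jar sits between the stations at (475,190). The bar on the mushroom head runs from upper-left to lower-right at about 25°, parallel to the box's upper edge. The box-top screws average (653,141).

```bash
python3 - <<'E'
from h import *
np.set_printoptions(precision=4,suppress=True)
p=arm.snapshot("top");s=arm.snapshot("side")
def a(u,v,z):return atz(p,(165+(v+.5)/5-.5)/384,(95+(u+.5)/5-.5)/512,z)
def b(u,v,z):return atz(s,(170+(v+.5)/5-.5)/384,(160+(u+.5)/5-.5)/512,z)
print("stop screws",a(652.75,141.5,.056),"box corner edge",a(625,62,.056),a(738,115,.056),a(568,168,.056))
print("disc",a(649,137,.085),"bar line",a(610,122,.1)-a(690,158,.1))
print("reset screws",a(306,151,.044),"btn",a(302,148,.066))
print("side stop bar",b(405,150,.1),"reset btn",b(257,358,.066))
# two-view check for stop top
from rig import arm
st=arm.read_state();print(st["tcp_pos"],st["joints"])
E
```

```text
stop screws [0.4938 0.0547 0.056 ] box corner edge [0.5459 0.0742 0.056 ] [ 0.5123 -0.      0.056 ] [0.4755 0.1087 0.056 ]
disc [0.4919 0.0551 0.085 ] bar line [0.0219 0.0506 0.    ]
reset screws [0.4853 0.2806 0.044 ] btn [0.4838 0.2781 0.066 ]
side stop bar [0.4905 0.0605 0.1   ] reset btn [0.4843 0.2795 0.066 ]
[ 0.247  -0.4914  0.2393] [-0.8204  0.2551  0.1082  0.     -1.4239 -0.2846]
```

Call:
send_rows(deltas=[{"travel":[-0.021,0.0287,0],"rotation":[0,0,0],"hand":0},{"travel":[-0.021,0.0287,0],"rotation":[0,0,0],"hand":0},{"travel":[-0.021,0.0287,0],"rotation":[0,0,0],"hand":0},{"travel":[-0.021,0.0287,0],"rotation":[0,0,0],"hand":0},{"travel":[-0.021,0.0287,0],"rotation":[0,0,0],"hand":0},{"travel":[-0.021,0.0287,0],"rotation":[0,0,0],"hand":0},{"travel":[-0.021,0.0287,0],"rotation":[0,0,0],"hand":0},{"travel":[-0.021,0.0287,0],"rotation":[0,0,0],"hand":0},{"travel":[-0.021,0.0287,0],"rotation":[0,0,0],"hand":0},{"travel":[-0.021,0.0287,0],"rotation":[0,0,0],"hand":0}])

```text
t: 2.63
tcp_pos: [0.3055, -0.1392, 0.2396]
eef_rot: [-0.724, 3.056, -0.0]
wrist_force: [1.4, 0.2, -0.7]
finger_gap: 0.0003
gripper_force: 0.0
```

Call:
send_rows(deltas=[{"travel":[-0.021,0.0287,0],"rotation":[0,0,0],"hand":0},{"travel":[-0.021,0.0287,0],"rotation":[0,0,0],"hand":0},{"travel":[-0.021,0.0287,0],"rotation":[0,0,0],"hand":0},{"travel":[-0.021,0.0287,0],"rotation":[0,0,0],"hand":0},{"travel":[0,0,0],"rotation":[0,0,0],"hand":0},{"travel":[0,0,0],"rotation":[0,0,0],"hand":0}])

```text
t: 3.13
tcp_pos: [0.3294, 0.0013, 0.2394]
eef_rot: [-0.733, 3.055, 0.0]
wrist_force: [-0.3, -0.2, -0.2]
finger_gap: 0.0003
gripper_force: 0.0
```

```bash
cat >> h.py <<'E'
from scipy.spatial.transform import Rotation as Ro
def to(x,y,z,yawy):
    """tool-frame shift then needed z turn to put the closed tip at x,y,z, tool y at yawy"""
    s=arm.read_state();R=Ro.from_rotvec(s["eef_rot"]).as_matrix()
    d=R.T@(np.array([x,y,z+arm.tip_reach])-s["tcp_pos"])
    cur=np.arctan2(R[1,1],R[0,1])
    print("t",round(s["t"],2),"tcp",s["tcp_pos"].round(4),"q",s["joints"].round(2),"F",s["wrist_force"].round(2),"gap",round(s["finger_gap"],4))
    print("tilt",R[:,2].round(4),"shift",d.round(4),"turn",round(-((yawy-cur+np.pi)%(2*np.pi)-np.pi),3))
E
python3 -c "
from h import *
to(.493,.055,.2,1.151)"
```

```text
t 3.13 tcp [0.3294 0.0013 0.2394] q [ 0.49 -0.2  -0.36 -0.   -1.41 -1.59] F [-0.33 -0.19 -0.23] gap 0.0003
tilt [ 2.e-04  2.e-04 -1.e+00] shift [-0.1702 -0.0264  0.0314] turn 0.891
```

Call:
send_rows(deltas=[{"travel":[-0.034,-0.0053,0],"rotation":[0,0,0],"hand":0},{"travel":[-0.034,-0.0053,0],"rotation":[0,0,0],"hand":0},{"travel":[-0.034,-0.0053,0],"rotation":[0,0,0],"hand":0},{"travel":[-0.034,-0.0053,0],"rotation":[0,0,0],"hand":0},{"travel":[-0.034,-0.0053,0],"rotation":[0,0,0],"hand":0}])

```text
t: 3.55
tcp_pos: [0.4946, 0.0512, 0.2391]
eef_rot: [0.722, -3.057, 0.0]
wrist_force: [0.1, 0.4, 0.2]
finger_gap: -0.0002
gripper_force: 0.0
```

Call:
send_rows(deltas=[{"travel":[0,0,0],"rotation":[0,0,0.1114],"hand":0},{"travel":[0,0,0],"rotation":[0,0,0.1114],"hand":0},{"travel":[0,0,0],"rotation":[0,0,0.1114],"hand":0},{"travel":[0,0,0],"rotation":[0,0,0.1114],"hand":0},{"travel":[0,0,0],"rotation":[0,0,0.1114],"hand":0},{"travel":[0,0,0],"rotation":[0,0,0.1114],"hand":0},{"travel":[0,0,0],"rotation":[0,0,0.1114],"hand":0},{"travel":[0,0,0],"rotation":[0,0,0.1114],"hand":0},{"travel":[0,0,0],"rotation":[0,0,0],"hand":0},{"travel":[0,0,0],"rotation":[0,0,0],"hand":0}])

```text
t: 4.38
tcp_pos: [0.4931, 0.0512, 0.2393]
eef_rot: [-0.661, -3.071, 0.0]
wrist_force: [0.7, 0.1, -0.4]
finger_gap: -0.0002
gripper_force: 0.0
```

```bash
python3 - <<'E'
from h import *
to(.493,.055,.106,1.151)
s=arm.snapshot("side")
cv2.imwrite("pics/d.png",cv2.resize(s["color"][150:250,190:290],None,fx=6,fy=6,interpolation=cv2.INTER_CUBIC))
E
```

```text
t 4.38 tcp [0.4931 0.0512 0.2393] q [ 0.42  0.15 -0.03  0.   -1.4  -2.41] F [ 0.72  0.06 -0.36] gap -0.0002
tilt [-1.e-04 -2.e-04 -1.e+00] shift [0.0017 0.0035 0.1253] turn -0.004
```

View pics/d.png

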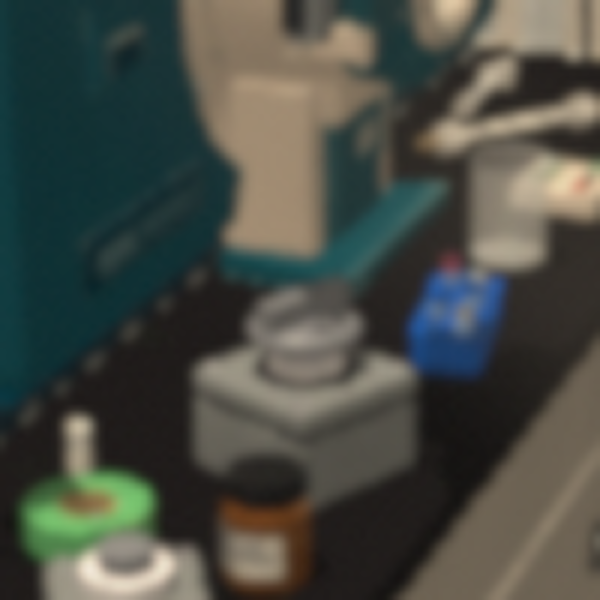

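The side view shows the head out, with the gripper's shadow on its bar at (330,300), and nothing in the way. I'll go down now.

Call:
send_rows(deltas=[{"travel":[0.0017,0.0035,0.03],"rotation":[0,0,0],"hand":0},{"travel":[0,0,0.03],"rotation":[0,0,0],"hand":0},{"travel":[0,0,0.03],"rotation":[0,0,0],"hand":0},{"travel":[0,0,0.02],"rotation":[0,0,0],"hand":0},{"travel":[0,0,0.015],"rotation":[0,0,0],"hand":0},{"travel":[0,0,0],"rotation":[0,0,0],"hand":0},{"travel":[0,0,0],"rotation":[0,0,0],"hand":0}])

```text
t: 5.02
tcp_pos: [0.4928, 0.0557, 0.1142]
eef_rot: [-0.661, -3.07, 0.002]
wrist_force: [0.9, -0.1, 0.7]
finger_gap: -0.0003
gripper_force: 0.0
```

Call:
send_rows(deltas=[{"travel":[0,0,0.003],"rotation":[0,0,0],"hand":0},{"travel":[0,0,0.003],"rotation":[0,0,0],"hand":0},{"travel":[0,0,0.003],"rotation":[0,0,0],"hand":0},{"travel":[0,0,0.003],"rotation":[0,0,0],"hand":0},{"travel":[0,0,0.001],"rotation":[0,0,0],"hand":0},{"travel":[0,0,0],"rotation":[0,0,0],"hand":0}])

```text
t: 5.52
tcp_pos: [0.4931, 0.0563, 0.1013]
eef_rot: [0.663, 3.07, 0.0]
wrist_force: [0.2, 0.7, 0.6]
finger_gap: 0.0
gripper_force: 0.2
```

```bash
python3 -c "
from h import *
to(.493,.055,.0905,1.151)"
```

```text
t 5.52 tcp [0.4931 0.0563 0.1013] q [ 0.43  0.24 -0.28  0.   -1.05 -2.43] F [0.24 0.74 0.61] gap 0.0
tilt [ 5.e-04  2.e-04 -1.e+00] shift [-0.0004 -0.0012  0.0028] turn -0.006
```

Call:
send_rows(deltas=[{"travel":[0,0,0.001],"rotation":[0,0,0],"hand":0},{"travel":[0,0,0.001],"rotation":[0,0,0],"hand":0},{"travel":[0,0,0],"rotation":[0,0,0],"hand":0}])

```text
t: 5.77
tcp_pos: [0.493, 0.0563, 0.0993]
eef_rot: [0.663, 3.071, 0.0]
wrist_force: [-0.2, 1.4, 3.9]
finger_gap: 0.0002
gripper_force: 1.6
```

Call:
send_rows(deltas=[{"travel":[0,0,0.001],"rotation":[0,0,0],"hand":0},{"travel":[0,0,0],"rotation":[0,0,0],"hand":0}])

```text
t: 5.93
tcp_pos: [0.493, 0.0563, 0.0983]
eef_rot: [0.663, 3.071, 0.0]
wrist_force: [-0.5, 0.9, 3.7]
finger_gap: -0.0002
gripper_force: 1.7
```

Call:
send_rows(deltas=[{"travel":[0,0,0.001],"rotation":[0,0,0],"hand":0},{"travel":[0,0,0],"rotation":[0,0,0],"hand":0}])

```text
t: 6.1
tcp_pos: [0.4931, 0.0563, 0.098]
eef_rot: [0.663, 3.07, 0.0]
wrist_force: [-2.4, 0.6, 7.1]
finger_gap: 0.0003
gripper_force: 3.9
```

Call:
send_rows(deltas=[{"travel":[0,0,0.0005],"rotation":[0,0,0],"hand":0},{"travel":[0,0,0],"rotation":[0,0,0],"hand":0}])

```text
t: 6.27
tcp_pos: [0.4932, 0.0563, 0.0979]
eef_rot: [0.662, 3.07, 0.0]
wrist_force: [-3.2, 0.8, 10.8]
finger_gap: -0.0
gripper_force: 5.4
```

Call:
send_rows(deltas=[{"travel":[0,0,-0.012],"rotation":[0,0,0],"hand":0},{"travel":[0,0,-0.014],"rotation":[0,0,0],"hand":0},{"travel":[0.0125,0.016,0],"rotation":[0,0,0],"hand":0},{"travel":[0.0125,0.016,0],"rotation":[0,0,0],"hand":0},{"travel":[0,0,0],"rotation":[0,0,0],"hand":0},{"travel":[0,0,0],"rotation":[0,0,0],"hand":0}])

```text
t: 6.77
tcp_pos: [0.4827, 0.0961, 0.1222]
eef_rot: [-0.661, -3.07, 0.001]
wrist_force: [0.9, 0.4, -0.7]
finger_gap: 0.0
gripper_force: 0.0
```

```bash
python3 - <<'E'
from h import *
to(.4833,.0944,.086,1.151)
s=arm.snapshot("side");p=arm.snapshot("top")
f=lambda a:cv2.resize(a,(390,390),interpolation=cv2.INTER_CUBIC)
cv2.imwrite("pics/e.png",np.hstack([f(s["color"][170:235,210:275]),f(p["color"][160:225,190:255])]))
E
```

```text
t 6.77 tcp [0.4827 0.0961 0.1222] q [ 0.52  0.21 -0.25 -0.   -1.1  -2.51] F [ 0.95  0.39 -0.65] gap 0.0
tilt [-1.4e-03 -5.0e-04 -1.0e+00] shift [-0.0013 -0.0012  0.0282] turn -0.004
```

View pics/e.png

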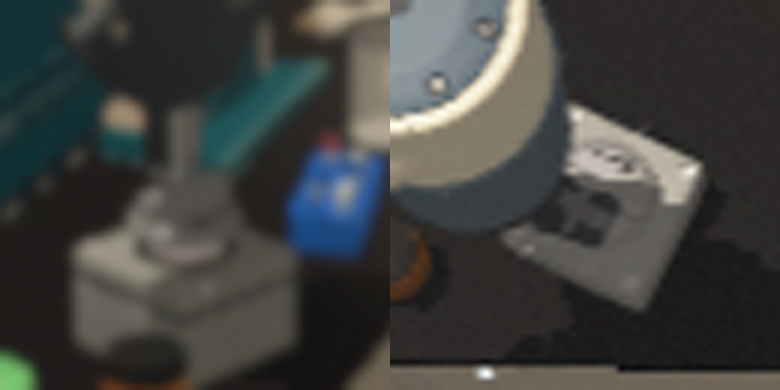

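The head sits lower in the side view, at (185,215), so it looks latched. The fingers are at (185,150), near the bar's +y end. Next I'll lower beside the bar.

Call:
send_rows(deltas=[{"travel":[0,-0.001,0.018],"rotation":[0,0,0],"hand":0},{"travel":[0,0,0.005],"rotation":[0,0,0],"hand":0},{"travel":[0,0,0.003],"rotation":[0,0,0],"hand":0},{"travel":[0,0,0.002],"rotation":[0,0,0],"hand":0},{"travel":[0,0,0],"rotation":[0,0,0],"hand":0}])

```text
t: 7.28
tcp_pos: [0.483, 0.0944, 0.0946]
eef_rot: [-0.664, -3.07, 0.001]
wrist_force: [0.3, -0.5, 1.0]
finger_gap: -0.0002
gripper_force: 0.0
```

Call:
send_rows(deltas=[{"travel":[-0.004,0,0],"rotation":[0,0,0],"hand":0},{"travel":[-0.004,0,0],"rotation":[0,0,0],"hand":0},{"travel":[-0.003,0,0],"rotation":[0,0,0],"hand":0},{"travel":[-0.003,0,0],"rotation":[0,0,0],"hand":0},{"travel":[0,0,0],"rotation":[0,0,0],"hand":0}])

```text
t: 7.7
tcp_pos: [0.4964, 0.0889, 0.0949]
eef_rot: [0.664, 3.07, 0.001]
wrist_force: [0.7, 1.1, 0.5]
finger_gap: 0.0003
gripper_force: 0.5
```

```bash
python3 -c "
from h import *
to(.4833,.0944,.086,1.151)"
```

```text
t 7.7 tcp [0.4964 0.0889 0.0949] q [ 0.49  0.26 -0.27  0.   -1.04 -2.48] F [0.71 1.15 0.52] gap 0.0003
tilt [ 5.e-04  2.e-04 -1.e+00] shift [ 0.0142 -0.0004  0.0009] turn -0.006
```

Call:
send_rows(deltas=[{"travel":[-0.003,0,0],"rotation":[0,0,0],"hand":0},{"travel":[-0.003,0,0],"rotation":[0,0,0],"hand":0},{"travel":[0,0,0],"rotation":[0,0,0],"hand":0}])

```text
t: 7.95
tcp_pos: [0.5015, 0.0863, 0.0948]
eef_rot: [-0.663, -3.071, 0.0]
wrist_force: [-0.8, 1.1, 2.1]
finger_gap: 0.0001
gripper_force: 0.8
```

Call:
send_rows(deltas=[{"travel":[-0.002,0,0],"rotation":[0,0,0],"hand":0},{"travel":[-0.001,0,0],"rotation":[0,0,0],"hand":0},{"travel":[0,0,0],"rotation":[0,0,0],"hand":0}])

```text
t: 8.2
tcp_pos: [0.504, 0.0853, 0.0947]
eef_rot: [-0.663, -3.071, -0.0]
wrist_force: [-0.8, 1.5, 0.1]
finger_gap: 0.0002
gripper_force: 0.9
```

```bash
python3 - <<'E'
from h import *
to(.4833,.0944,.086,1.151)
s=arm.snapshot("side");p=arm.snapshot("top")
f=lambda a:cv2.resize(a,(390,390),interpolation=cv2.INTER_CUBIC)
cv2.imwrite("pics/f.png",np.hstack([f(s["color"][170:235,210:275]),f(p["color"][160:225,190:255])]))
E
```

```text
t 8.2 tcp [0.504  0.0853 0.0947] q [ 0.47  0.27 -0.25 -0.   -1.05 -2.47] F [-0.84  1.51  0.14] gap 0.0002
tilt [-1.e-04  1.e-04 -1.e+00] shift [ 0.0226 -0.0002  0.0007] turn -0.006
```

View pics/f.png

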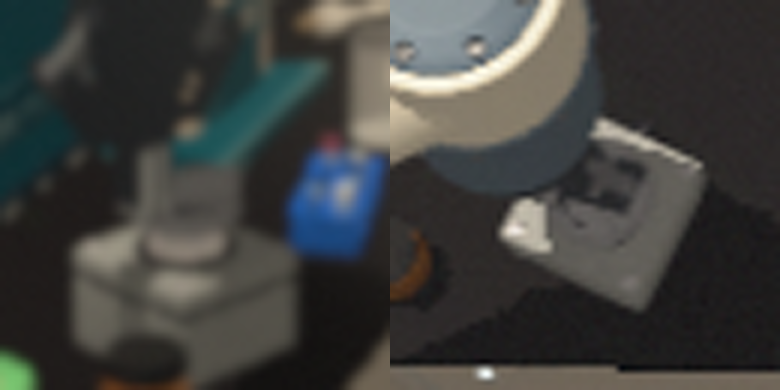

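The side view shows the bar turned by the finger at (190,190). Whether it has sprung out can't be seen, so I'll push a little further and watch the force.

Call:
send_rows(deltas=[{"travel":[-0.001,0,0],"rotation":[0,0,0],"hand":0},{"travel":[-0.001,0,0],"rotation":[0,0,0],"hand":0},{"travel":[0,0,0],"rotation":[0,0,0],"hand":0}])

```text
t: 8.55
tcp_pos: [0.5055, 0.0843, 0.0946]
eef_rot: [-0.663, -3.07, 0.001]
wrist_force: [-1.8, 1.3, 0.2]
finger_gap: 0.0002
gripper_force: 1.0
```

Call:
send_rows(deltas=[{"travel":[-0.001,0,0],"rotation":[0,0,0],"hand":0},{"travel":[-0.001,0,0],"rotation":[0,0,0],"hand":0},{"travel":[0,0,0],"rotation":[0,0,0],"hand":0},{"travel":[0,0,0],"rotation":[0,0,0],"hand":0}])

```text
t: 8.88
tcp_pos: [0.5073, 0.0835, 0.0946]
eef_rot: [-0.663, -3.07, 0.0]
wrist_force: [-2.2, 1.2, 0.4]
finger_gap: 0.0002
gripper_force: 1.1
```

Call:
send_rows(deltas=[{"travel":[0.006,0,0],"rotation":[0,0,0],"hand":0},{"travel":[0.01,0,0],"rotation":[0,0,0],"hand":0},{"travel":[0.012,0,0],"rotation":[0,0,0],"hand":0},{"travel":[0,0,-0.02],"rotation":[0,0,0],"hand":0},{"travel":[0,0,-0.03],"rotation":[0,0,0],"hand":0},{"travel":[0.03,0,-0.02],"rotation":[0,0,0],"hand":0},{"travel":[0.03,0,-0.01],"rotation":[0,0,0],"hand":0},{"travel":[0,0,0],"rotation":[0,0,0],"hand":0}])

```text
t: 9.55
tcp_pos: [0.4251, 0.1216, 0.1778]
eef_rot: [0.659, 3.068, 0.007]
wrist_force: [0.2, -0.7, 0.4]
finger_gap: -0.0
gripper_force: 0.0
```

```bash
python3 - <<'E'
from h import *
to(.484,.279,.12,1.151)
s=arm.snapshot("side");p=arm.snapshot("top")
f=lambda a:cv2.resize(a,(390,390),interpolation=cv2.INTER_CUBIC)
cv2.imwrite("pics/g.png",np.hstack([f(s["color"][170:235,210:275]),f(p["color"][160:225,190:255])]))
E
```

```text
t 9.55 tcp [0.4251 0.1216 0.1778] q [ 0.64  0.07 -0.28 -0.   -1.22 -2.63] F [ 0.2  -0.69  0.4 ] gap -0.0
tilt [ 0.0047  0.0035 -1.    ] shift [0.0111 0.1675 0.0507] turn -0.004
```

View pics/g.png

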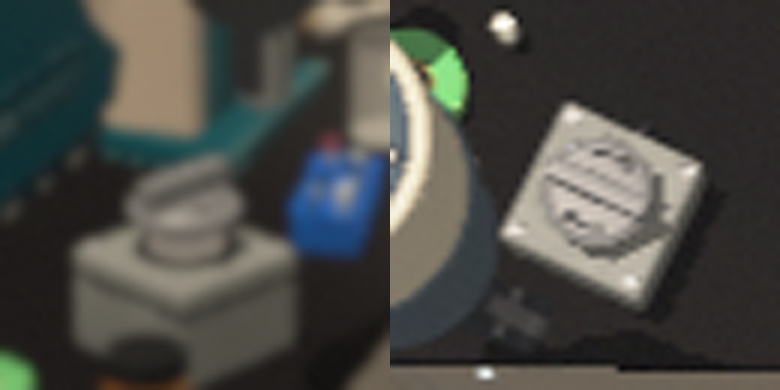

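The head is back to its starting look: the bar top in the side view is at (185,165), the same pixel as at first, and the bar is untwisted. Next is the reset station. I'll turn the wrist back first to stay away from its limit.

Call:
send_rows(deltas=[{"travel":[0,0,0],"rotation":[0,0,-0.11],"hand":0},{"travel":[0,0,0],"rotation":[0,0,-0.11],"hand":0},{"travel":[0,0,0],"rotation":[0,0,-0.11],"hand":0},{"travel":[0,0,0],"rotation":[0,0,-0.11],"hand":0},{"travel":[0,0,0],"rotation":[0,0,0],"hand":0},{"travel":[0,0,0],"rotation":[0,0,0],"hand":0}])

```text
t: 10.15
tcp_pos: [0.4273, 0.1196, 0.1742]
eef_rot: [0.017, -3.141, 0.001]
wrist_force: [0.0, 0.1, -0.9]
finger_gap: -0.0001
gripper_force: 0.0
```

```bash
python3 -c "
from h import *
to(.484,.279,.12,1.59)"
```

```text
t 10.15 tcp [0.4273 0.1196 0.1742] q [ 0.63  0.08 -0.28  0.   -1.22 -2.19] F [ 0.04  0.15 -0.87] gap -0.0001
tilt [-8.e-04 -8.e-04 -1.e+00] shift [-0.0584  0.1588  0.0461] turn -0.008
```

Call:
send_rows(deltas=[{"travel":[-0.0117,0.0318,0],"rotation":[0,0,0],"hand":0},{"travel":[-0.0117,0.0318,0],"rotation":[0,0,0],"hand":0},{"travel":[-0.0117,0.0318,0],"rotation":[0,0,0],"hand":0},{"travel":[-0.0117,0.0318,0],"rotation":[0,0,0],"hand":0},{"travel":[-0.0117,0.0318,0],"rotation":[0,0,0],"hand":0},{"travel":[0,0,0.03],"rotation":[0,0,0],"hand":0},{"travel":[0,0,0.016],"rotation":[0,0,0],"hand":0},{"travel":[0,0,0],"rotation":[0,0,0],"hand":0},{"travel":[0,0,0],"rotation":[0,0,0],"hand":0}])

```text
t: 10.9
tcp_pos: [0.4834, 0.2792, 0.1281]
eef_rot: [0.02, -3.14, 0.004]
wrist_force: [0.9, 0.5, 0.1]
finger_gap: 0.0001
gripper_force: 0.0
```

```bash
python3 - <<'E'
from h import *
to(.484,.279,.068,1.59)
s=arm.snapshot("side")
m=arm.mark_of(s,"reset_button_top");print([(x["conf"],atz(s,*x["centre"],.066)) for x in m])
cv2.imwrite("pics/i.png",cv2.resize(s["color"][210:280,175:245],None,fx=7,fy=7,interpolation=cv2.INTER_CUBIC))
E
```

```text
t 10.9 tcp [0.4834 0.2792 0.1281] q [ 0.8   0.33 -0.08  0.   -1.17 -2.36] F [0.88 0.45 0.11] gap 0.0001
tilt [-0.0014 -0.0023 -1.    ] shift [-0.0007 -0.0001  0.0521] turn -0.007
[(0.6, array([0.48394612, 0.2936658 , 0.066     ])), (0.52, array([ 0.43281038, -0.12158666,  0.066     ])), (0.39, array([0.50091933, 0.44144149, 0.066     ]))]
```

View pics/i.png

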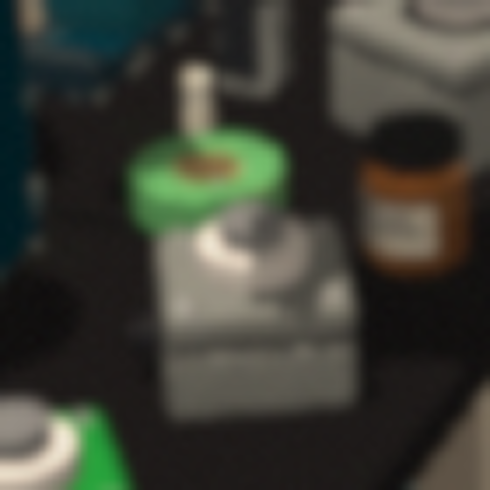

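The grey reset button is at (255,225) in the crop with the fingers' shadow on it, and the green decoy is well away at the lower left. I'll press now.

Call:
send_rows(deltas=[{"travel":[0,0,0.02],"rotation":[0,0,0],"hand":0},{"travel":[0,0,0.02],"rotation":[0,0,0],"hand":0},{"travel":[0,0,0.012],"rotation":[0,0,0],"hand":0},{"travel":[0,0,0.003],"rotation":[0,0,0],"hand":0},{"travel":[0,0,0.002],"rotation":[0,0,0],"hand":0},{"travel":[0,0,0.001],"rotation":[0,0,0],"hand":0},{"travel":[0,0,0],"rotation":[0,0,0],"hand":0}])

```text
t: 11.58
tcp_pos: [0.4843, 0.28, 0.0722]
eef_rot: [-0.023, 3.14, 0.002]
wrist_force: [-0.2, -0.6, 1.6]
finger_gap: 0.0003
gripper_force: 0.9
```

Call:
send_rows(deltas=[{"travel":[0,0,0.001],"rotation":[0,0,0],"hand":0},{"travel":[0,0,0.001],"rotation":[0,0,0],"hand":0},{"travel":[0,0,0],"rotation":[0,0,0],"hand":0}])

```text
t: 11.83
tcp_pos: [0.4843, 0.2801, 0.0695]
eef_rot: [-0.023, 3.14, 0.001]
wrist_force: [1.2, -1.7, 2.2]
finger_gap: -0.0
gripper_force: 1.6
```

Call:
send_rows(deltas=[{"travel":[0,0,0.001],"rotation":[0,0,0],"hand":0},{"travel":[0,0,0.001],"rotation":[0,0,0],"hand":0},{"travel":[0,0,0],"rotation":[0,0,0],"hand":0}])

```text
t: 12.08
tcp_pos: [0.4843, 0.2801, 0.068]
eef_rot: [-0.024, 3.14, 0.001]
wrist_force: [0.2, -2.4, 7.7]
finger_gap: -0.0002
gripper_force: 4.1
```

Call:
send_rows(deltas=[{"travel":[0,0,0.0005],"rotation":[0,0,0],"hand":0},{"travel":[0,0,0],"rotation":[0,0,0],"hand":0}])

```text
t: 12.25
tcp_pos: [0.4844, 0.2801, 0.0679]
eef_rot: [-0.024, 3.139, 0.001]
wrist_force: [-2.2, -2.4, 11.0]
finger_gap: 0.0002
gripper_force: 5.6
```

The force step shows the hard stop was reached at tip z = 0.060, so the button is fully in. I'll lift clear.

Call:
send_rows(deltas=[{"travel":[0,0,-0.01],"rotation":[0,0,0],"hand":0},{"travel":[0,0,-0.03],"rotation":[0,0,0],"hand":0},{"travel":[0,0,-0.04],"rotation":[0,0,0],"hand":0},{"travel":[0,0,-0.03],"rotation":[0,0,0],"hand":0},{"travel":[0,0,0],"rotation":[0,0,0],"hand":0},{"travel":[0,0,0],"rotation":[0,0,0],"hand":0},{"travel":[0,0,0],"rotation":[0,0,0],"hand":0}])

```text
t: 12.83
tcp_pos: [0.4828, 0.2798, 0.1756]
eef_rot: [0.023, -3.14, -0.0]
wrist_force: [0.5, 0.2, -0.1]
finger_gap: 0.0002
gripper_force: 0.0
```

```bash
python3 -c "
from h import *
to(.484,.279,.16,1.59)
print(arm.hand_in())"
```

```text
t 12.83 tcp [0.4828 0.2798 0.1756] q [ 0.8   0.3   0.01 -0.   -1.28 -2.36] F [ 0.45  0.2  -0.05] gap 0.0002
tilt [-1.7e-03  1.0e-04 -1.0e+00] shift [-0.0012 -0.0008  0.0076] turn -0.005
the job is handed in; nothing more can be done
None
```

I pressed the stop head in until it latched, twisted it clockwise until it sprang back out, then pressed the reset button to its stop and released it; I handed the job in at about 12.8 s, and no verdict came back.

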